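# Tuck the packers under the sprung arm

### The job

Put the two loose plywood packers away in the spring holder, one at a time: tuck the longer one under the sprung arm on top of the packer already there, then the shorter one on top of that. Each must be pushed fully home against the stop posts, lying flat and square on the pile with the arm pressing on it, and the packer already there must stay in place. Do not disturb the screw box, the glue bottle beside the holder or the block plane.

Things in the scene. Friction and masses are not known exactly. Their poses are not given: they have to be found in the camera images.
- holder: Spring holder, fixed to the bench: dark wooden base board 310 x 90 x 12 mm (x from -175 to +135 mm). Origin on the bench under the board's middle line; +x is the direction in which packers are pushed in, z up. Two stop posts 20 x 20 mm, tops 60 mm above the bench, 32 mm apart, have their front faces at x = +30 mm; the arm swings between them. Nothing guides packers at the sides.
- stop_face (a point): Point of the holder at x = +30 mm, y = 0, on the base board's top (12 mm above the bench), in the plane of the stop posts' front faces; axes as the holder.
- spring_arm: Polished steel arm of the holder, 22 mm wide. Origin on its pivot, at holder x = +100 mm, 62 mm above the bench (pivot cheeks reach 74 mm); axes as the holder's with the shoe 24 mm high; it turns about y, the shoe rising with positive angle, to 0.6 rad at most. A spring presses the shoe down with about 3 N, 4 to 5 N on three packers. It springs back: it cannot be left open.
- shoe (a point): Underside of the arm's round shoe, at holder x = -20 mm, y = 0, resting on the top packer (24 mm above the bench at first). In front of it a lip slopes up at 30 deg for 38 mm, to holder x = -56 mm, where its underside is about 20 mm above the pile: a packer slid level along the pile towards +x lifts the arm by this lip.
- long_packer: Plywood packer 200 x 56 x 12 mm, loose, already home in the holder on the base board under the arm. Origin at the centre of its underside, x along its length, z up.
- middle_packer: The longer of the two loose plywood packers, 165 x 56 x 12 mm, lying on the bench; origin at the centre of its underside, x along its length, z up. Both ends are alike. When home its underside is 24 mm above the bench, its centre at holder x = -52.5 mm.
- short_packer: The shorter loose plywood packer, 130 x 56 x 12 mm, lying on the bench; origin at the centre of its underside, x along its length, z up. Both ends are alike. When home its underside is 36 mm above the bench, its centre at holder x = -35 mm.
- screw_box: Bystander: orange card screw box 68 (x) x 96 (y) x 46 mm, loose, between the two loose packers' places; origin at the centre of its underside.
- near_bottle: Bystander: white glue bottle with orange tip, 60 mm across, 192 mm tall, loose, standing beside the holder on the side away from the robot; origin at the centre of its underside.
- block_plane: Bystander: block plane 170 (x) x 52 (y) x 58 mm, loose, on the bench to the right; origin at the centre of its underside.

How it is judged (in metres and radians):
On the way, in this order (a step that is already met when the one before it is completed fails the run):
1. the longer loose packer is home under the arm, which presses on it, before the shorter one goes in (x of long_packer in the frame of holder between -0.077 and -0.065 m and y of long_packer in the frame of holder between -0.01 and 0.01 m and z of long_packer in the frame of holder between 0.008 and 0.016 m and angle between the x axis of each of long_packer, middle_packer and the x axis of holder, either way round below 0.12 rad and angle between each of long_packer, middle_packer's own z axis and vertical below 0.06 rad and x of middle_packer in the frame of holder between -0.0595 and -0.0475 m and y of middle_packer in the frame of holder between -0.01 and 0.01 m and z of middle_packer in the frame of holder between 0.02 and 0.028 m and contact force between spring_arm and middle_packer above 0.5 N), for 0.2 s.
2. the shorter packer is home on top of it, with the arm pressing on it (x of long_packer in the frame of holder between -0.077 and -0.065 m and y of long_packer in the frame of holder between -0.01 and 0.01 m and z of long_packer in the frame of holder between 0.008 and 0.016 m and angle between the x axis of each of long_packer, middle_packer, short_packer and the x axis of holder, either way round below 0.12 rad and angle between each of long_packer, middle_packer, short_packer's own z axis and vertical below 0.06 rad and x of middle_packer in the frame of holder between -0.0595 and -0.0475 m and y of middle_packer in the frame of holder between -0.01 and 0.01 m and z of middle_packer in the frame of holder between 0.02 and 0.028 m and x of short_packer in the frame of holder between -0.042 and -0.03 m and y of short_packer in the frame of holder between -0.01 and 0.01 m and z of short_packer in the frame of holder between 0.032 and 0.04 m and contact force between spring_arm and short_packer above 0.5 N), for 0.2 s.
At the end, for the whole second after the job is handed in: Packers at rest in the holder, long, middle, short from the bottom: ends within 7 mm of the stops, within 10 mm and 0.12 rad of the middle line, flat within 0.06 rad, heights within 4 mm; the arm presses on the short one (over 0.5 N) (all of step 2 and linear speed of each of long_packer, middle_packer, short_packer below 0.02 m/s); the robot touches nothing.
It fails at once if the screw box is moved by more than 20 mm (distance of screw_box from where it was at the start of the episode above 0.02 m).
It fails at once if the glue bottle is moved by more than 20 mm (distance of near_bottle from where it was at the start of the episode above 0.02 m).
It fails at once if the block plane is moved by more than 20 mm (distance of block_plane from where it was at the start of the episode above 0.02 m).
It also fails if it takes over 70 s, if anything falls off the work surface, if the arm or the gripper's body presses on something with over 40 N, if the wrist force passes 120 N, or if a joint passes its speed limit or range.

### The arm

A 6-joint arm with a two-finger parallel gripper is mounted at the origin on a cart in front of the work surface, level with it; the furniture and walls round the work are solid. World frame = base frame: x ahead of the robot, y to its left, z up, the work surface at z = 0. Lengths are in mm, angles in rad, forces in N, time in s.
With the tool pointing down it reaches from about 400 to 925 mm from the base axis. Payload 12.5 kg.
Tool frame: the origin (TCP) lies midway between the tips of the shut fingers; the grasp point (between the pads) lies 19 mm behind it; z points along the fingers, y is the line along which they close (so a half turn about z gives the same grasp; the last joint's range is limited). The gripper opens to 95 mm and grips with 3 to 60 N. Pads are 20 mm wide; open, the fingers measure 119 mm over their backs; the gripper's body (75 mm by 180 mm) begins 59 mm behind the grasp point.
Start: joints at [1.071, 0.491, 1.559, -0, 1.092, -0.106], TCP at [239.799, 577.188, 194.461] pointing down, gripper open.
Joint ranges: [-3.1, 3.1], [-0.84, 2.19], [0.05, 2.79], [-1.13, 4.28], [0.06, 2.93], [-2.69, 2.69]. Speed limits (rad/s): [2.22, 2.22, 2.79, 3.14, 3.14, 3.14].

### API

Orientations are given as [roll, pitch, yaw] about the fixed x, y, z axes, in that order (R = Rz(yaw) Ry(pitch) Rx(roll)).
In Python, from cell import state, viewer, env, models gives the robot as it stands. The module is installed in compiled form; this text tells all that it offers.
- The arm moves only by the tool arm_command, never from a script. Its argument "rows" is a list of rows, each a list of 2 entries, a list of its own where there are three numbers: the shift along the tool's x, y, z normalised to -1 to 1, where 1 is 0.25 m, then the turn about the tool's z normalised to -1 to 1, where 1 is pi rad. A call has exactly 5 rows; each row shifts and turns the commanded pose from where the row before left it, along the tool's axes as they then stand; what a row does not reach is not made up. A row lasts 1/10 s, in which the tool goes at most 50 mm and 8.59 degrees, less where a joint would pass 70% of its speed; a pose out of reach is approached as far as the arm can. A call with a number of a shift or a turn outside -1 to 1 is refused whole. A call with a gripper value outside its range is refused whole. "claw" is the opening, from 0 (shut) to 1 (fully open), set as the call begins (left out, the last holds). The fingers move at their own pace and stop on an object; the grip force is fixed at half the most. Time passes only in rows, so rows that do not move let the fingers close, or fill a call up. It gives the time, the measured TCP pose, the force, the opening and the grip force at its end, in the units of the state.
- state(): the state, without advancing time (a new reading comes with each control period).
- viewer.read_camera(name): name is "side" or "top"; returns (picture, depth): 480x640x3 uint8, red, green, blue; 480x640 float32, mm along the optical axis (not along the pixel's ray), 0 where there is no reading.
- viewer.get_calibration(name): a dict with "camera_matrix" (3x3 intrinsics, pixels), "dist_coeffs" ([k1, k2, p1, p2, k3] as OpenCV has them; the pictures are not rectified), "world_to_cam" (4x4, takes a point from world to camera coordinates). Camera axes: x right, y up, looking along -z (the intrinsics and any distortion apply to the point x, -y, -z); pixel columns grow to the right and rows downward; lengths in mm; the calibration is good to about 2 mm. A picture is of the moment at which its call begins. get_calibration takes no time and is no camera call.
- env.job_done(): hands the job in; it is judged then, once.
Trained networks look in the newest picture that a camera, given by its name, has taken for a name from the list of things; names that differ only in an ending like _2 or _b are one class to them, and where a whole thing is asked for, a point or a joint stands for the part that bears it (a point fixed in the world has none). Each returns a list of dicts, best first, with "confidence" (0 to 1); they miss things now and then, are a little off and sometimes report something else, mostly with a low value. They report only what shows in the picture. A call takes as long as a camera call.
- models.search_frame(camera, label): "position" ([x, y, z] in mm, in world coordinates, good to about 4 mm: the middle of the surface that is visible of it).
- models.mark_of(camera, label): "position" ([x, y, z] in mm, in world coordinates, good to about 4 mm: a listed point, or the origin of a listed thing).
The state is a dict: "t": time; "joints": joint angles; "qvel": joint speeds; "tau": joint torques, N m; "eef_pos": TCP position; "tcp_rot": TCP orientation; "ft_force": force on the tool from outside, world axes, zero at the start; "moment": the same for the moment, N m; "opening": opening from 0.0 (shut) to 1.0 (fully open); "grip_force": force on a finger pad.
Only numpy, scipy, OpenCV 4.12 (cv2) and the standard library are available. Lean on these libraries where they do the work, as an engineer would, in place of code of your own. Each camera call takes 0.05 s, during which the arm holds its last target. There are 200 camera calls.

## Working session

There is one attempt and no reset: what is moved stays moved. The work goes in short steps, Python scripts to look and compute and a tool call to move; the robot and the scene stay as the last step left them, time stands still between calls to the robot, and variables do not carry over. Pictures are saved under pics/ and viewed, at most 10 in all, crops included, and the job is handed in when it is done.

Besides the shell and the picture viewer there is one more tool, called after "Call:" by a JSON object that holds its "op" and its "data". arm_command: Moves the arm, as the interface text tells. Scaled input: -1 to 1 covers 0.25 m each way for a shift and pi rad each way for a turn. Its arguments: {"type":"object","properties":{"rows":{"type":"array","items":{"type":"array"}},"claw":{"type":"number"}},"required":["rows"]}

```bash
mkdir -p pics; cat > h.py <<'E'
import numpy as np, cv2
from cell import state, viewer, env, models
def cloud(cam):
    pic,d=viewer.read_camera(cam); c=viewer.get_calibration(cam)
    K=np.array(c["camera_matrix"],float); D=np.array(c["dist_coeffs"],float); T=np.linalg.inv(np.array(c["world_to_cam"],float))
    v,u=np.mgrid[0:480,0:640]
    p=cv2.undistortPoints(np.stack([u,v],-1).reshape(-1,1,2).astype(float),K,D).reshape(480,640,2)
    P=np.stack([p[...,0]*d,-p[...,1]*d,-d,np.ones_like(d)],-1)@T.T
    P=P[...,:3]; P[d==0]=np.nan
    return pic,P
def save(pic,n): cv2.imwrite(f"pics/{n}.png",pic[:,:,::-1])
E
python3 - <<'E'
from h import *
np.set_printoptions(precision=1,suppress=True)
for cam in("top","side"):
    pic,P=cloud(cam); save(pic,cam+"0"); np.savez(cam+"0.npz",pic=pic,P=P)
    for n in("holder","stop_face","shoe","long_packer","middle_packer","short_packer","screw_box","near_bottle","block_plane"):
        for r in models.mark_of(cam,n)[:2]: print(cam,n,np.array(r["position"]),round(r["confidence"],2))
print(state())
E
```

```text
top holder [525.7 269.   -0.2] 0.66
top stop_face [517.6 297.4  10.3] 0.67
top shoe [526.7 250.1  20.4] 0.75
top long_packer [536.1 200.3   9.4] 0.76
top middle_packer [ 514.6 -328.4   -3.9] 0.97
top short_packer [502.5 -80.5  -0.7] 0.61
top screw_box [ 582.1 -192.8    1.6] 0.69
top near_bottle [687.6 269.    0.9] 0.94
top block_plane [ 466.1 -445.4    1.4] 0.87
top block_plane [ 581.7 -192.7   -4.6] 0.15
side holder [526.1 262.4   2.9] 0.64
side shoe [528.6 249.1  22.5] 0.93
side long_packer [541.4 193.5  10.4] 0.92
side middle_packer [500.4 -80.1  -0.2] 0.71
side middle_packer [ 516.9 -329.2   -5.2] 0.69
side short_packer [499.2 -81.    0.3] 0.87
side screw_box [ 580.5 -188.5   -1.1] 0.6
side near_bottle [685.5 272.8   1. ] 0.91
side block_plane [ 463.4 -445.1    3.3] 0.76
{'t': 1.0, 'joints': array([ 1.1,  0.5,  1.6,  0. ,  1.1, -0.1]), 'qvel': array([ 0., -0., -0., -0.,  0.,  0.]), 'tau': array([  0. , -61.2, -25.8,   0.1,   0. ,  -0. ]), 'eef_pos': array([239.8, 577.2, 194.5]), 'tcp_rot': array([3.1, 0. , 2.7]), 'ft_force': array([-0.8, -0.8, -0.1]), 'moment': array([-0.1, -0. , -0. ]), 'grip_force': 0.0, 'opening': 1.0008077490966223}
```

View pics/top0.png

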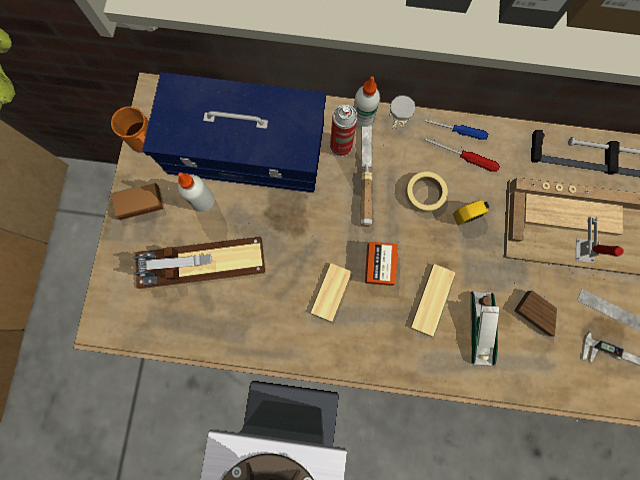

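View pics/side0.png

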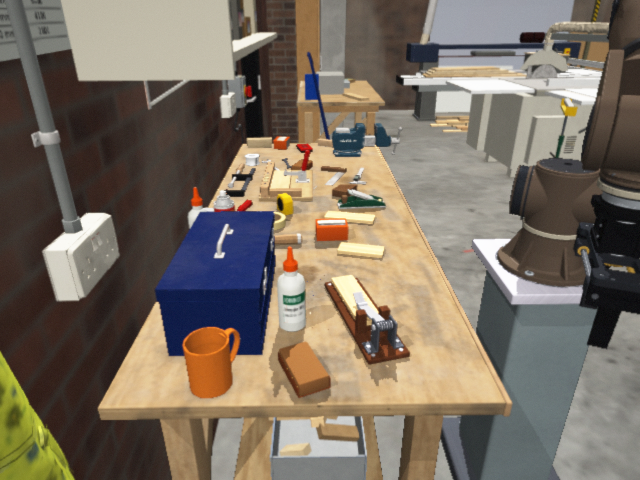

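```bash
python3 - <<'E'
from h import *
np.set_printoptions(precision=2,suppress=True)
for cam in("top","side"):
    z=np.load(cam+"0.npz"); P=z["P"].astype(float); print(cam)
    X,Y,Z=P[...,0],P[...,1],P[...,2]
    for n,x,y,r,zl,zh in(("mid",515,-328,120,7,17),("short",501,-80,85,7,17),("long",536,200,150,19,29)):
        m=(np.hypot(X-x,Y-y)<r)&(Z>zl)&(Z<zh)
        lab,L,st,ce=cv2.connectedComponentsWithStats(m.astype(np.uint8))
        k=1+np.argmax(st[1:,4]); q=P[L==k]
        (c,s,a)=cv2.minAreaRect(q[:,:2].astype(np.float32))
        print(n,len(q),np.array(c),np.array(s),a,"z",np.median(q[:,2])); print(cv2.boxPoints((c,s,a)))
    # base board
    m=(np.hypot(X-530,Y-250)<230)&(Z>8)&(Z<16); lab,L,st,ce=cv2.connectedComponentsWithStats(m.astype(np.uint8))
    q=P[m][:,:2].astype(np.float32)
    m=np.isin(L,[i for i in range(1,lab) if st[i,4]>60]); q=P[m][:,:2].astype(np.float32); print("board",cv2.minAreaRect(q))
    m=(np.hypot(X-520,Y-300)<130)&(Z>48)&(Z<66)&(X<600); print("posts etc",np.median(P[m],0),P[m].min(0),P[m].max(0))
E
```

```text
top
mid 1572 [ 512.52 -322.72] [ 56.82 165.11] 75.15875244140625 z 10.681185094160014
[[ 425.44 -329.03]
 [ 585.05 -371.32]
 [ 599.6  -316.4 ]
 [ 440.   -274.11]]
short 1223 [498.09 -77.69] [ 55.66 129.68] 75.63253021240234 z 10.87379050376444
[[ 428.37  -88.56]
 [ 554.   -120.74]
 [ 567.81  -66.82]
 [ 442.18  -34.64]]
long 1590 [537.48 202.19] [ 65.43 207.14] 12.56368637084961 z 22.93037160640108
[[483.02 296.16]
 [528.08  93.98]
 [591.94 108.21]
 [546.88 310.4 ]]
board ((526.9196166992188, 249.43801879882812), (90.49092102050781, 309.99139404296875), 14.895111083984375)
posts etc [504.25 322.05  57.19] [471.32 213.35  48.24] [548.21 383.69  66.  ]
side
mid 356 [ 512.99 -322.77] [ 66.35 163.57] 74.56359100341797 z 12.245660185288727
[[ 425.33 -332.99]
 [ 582.99 -376.52]
 [ 600.65 -312.56]
 [ 442.99 -269.03]]
short 459 [499.28 -77.85] [ 63.03 129.92] 74.07788848876953 z 12.322897904841057
[[ 428.17  -90.33]
 [ 553.11 -125.97]
 [ 570.4   -65.36]
 [ 445.46  -29.72]]
long 684 [544.43 184.8 ] [ 57.85 178.8 ] 15.560090065002441 z 24.582214051291203
[[492.58 263.16]
 [540.54  90.92]
 [596.27 106.44]
 [548.31 278.68]]
board ((597.5064697265625, 268.375732421875), (232.91970825195312, 309.4688720703125), 14.825080871582031)
posts etc [508.42 321.06  57.89] [475.36 216.57  48.02] [549.84 386.42  65.99]
```

The top view shows the holder at about (200,262) px with its arm entering from the left, the short packer at (330,292), the screw box at (381,263) and the middle packer at (433,300). The bottle is at (197,192) and the plane at (485,328). The side view agrees. The fitted rectangles match the given sizes. I put the holder origin at about (522,269), with +x at 104.9°.

```bash
cat >> h.py <<'E'
from scipy.spatial.transform import Rotation as Ro
H0=np.array([521.8,268.7]); A=np.radians(104.9); HX=np.array([np.cos(A),np.sin(A)]); HY=np.array([-HX[1],HX[0]])
def hol(x,y=0): return H0+x*HX+y*HY
def yaw():
    R=Ro.from_euler("xyz",state()["tcp_rot"]).as_matrix(); return np.arctan2(R[1,0],R[0,0])
def plan(wps,step=48,start=None):
    "wps: (x,y,z,yaw); prints rows in tool axes/units"
    s=state(); p=np.array(s["eef_pos"],float); a=yaw()
    if start is not None: p,a=np.array(start[:3],float),start[3]
    rows=[]
    for w in wps:
        st=w[4] if len(w)>4 else step
        t=np.array(w[:3],float); da=(w[3]-a+np.pi)%(2*np.pi)-np.pi
        n=int(max(1,np.ceil(np.linalg.norm(t-p)/st),np.ceil(abs(da)/np.radians(8.4))))
        for i in range(n):
            d=(t-p)/(n-i); e=((w[3]-a+np.pi)%(2*np.pi)-np.pi)/(n-i)
            c,s_=np.cos(a),np.sin(a)
            r=np.round(np.array([c*d[0]+s_*d[1],s_*d[0]-c*d[1],-d[2]])/250,3); q=round(-e/np.pi,3)
            rows.append([r.tolist(),q]); r=r*250
            p=p+[c*r[0]+s_*r[1],s_*r[0]-c*r[1],-r[2]]; a-=q*np.pi
    while len(rows)%5: rows.append([[0,0,0],0])
    for i in range(0,len(rows),5): print(str(rows[i:i+5]).replace(" ",""))
    print("end",p,a)
def st():
    s=state(); x=np.array(s["eef_pos"]); d=x[:2]-H0
    print("t",s["t"],"tcp",x.round(1),"yaw",round(yaw(),4),"hol",(d@HX).round(1),(d@HY).round(1),"f",np.round(s["ft_force"],1),"op",round(s["opening"],3),"g",s["grip_force"])
E
python3 - <<'E'
from h import *
np.set_printoptions(precision=2,suppress=True)
st(); R=Ro.from_euler("xyz",state()["tcp_rot"]).as_matrix(); print(R)
c=np.array([512.7,-322.7]); u=np.array([np.cos(np.radians(-15)),np.sin(np.radians(-15))])
g=c+40*u; print(g)
plan([(480,0,190,2.88),(*g,120,2.88),(*g,25,2.88)])
E
```

```text
t 1.0 tcp [239.8 577.2 194.5] yaw 2.7478 hol 370.6 193.2 f [-0.8 -0.8 -0.1] op 1.001 g 0.0
[[-0.92  0.38  0.  ]
 [ 0.38  0.92  0.  ]
 [-0.    0.   -1.  ]]
[ 551.34 -333.05]
[[[-0.127,-0.126,0.001],np.float64(-0.003)],[[-0.125,-0.127,0.001],np.float64(-0.003)],[[-0.124,-0.128,0.001],np.float64(-0.003)],[[-0.123,-0.13,0.001],np.float64(-0.003)],[[-0.122,-0.131,0.001],np.float64(-0.003)]]
[[[-0.121,-0.132,0.001],np.float64(-0.003)],[[-0.119,-0.133,0.001],np.float64(-0.003)],[[-0.118,-0.134,0.002],np.float64(-0.003)],[[-0.117,-0.135,0.001],np.float64(-0.003)],[[-0.116,-0.136,0.002],np.float64(-0.003)]]
[[[-0.114,-0.137,0.001],np.float64(-0.003)],[[-0.113,-0.138,0.002],np.float64(-0.003)],[[-0.112,-0.14,0.001],np.float64(-0.003)],[[-0.11,-0.14,0.002],np.float64(-0.003)],[[-0.078,-0.152,0.035],np.float64(-0.0)]]
[[[-0.077,-0.152,0.035],np.float64(-0.0)],[[-0.078,-0.152,0.035],np.float64(-0.0)],[[-0.077,-0.151,0.035],np.float64(-0.0)],[[-0.078,-0.152,0.035],np.float64(-0.0)],[[-0.077,-0.151,0.035],np.float64(-0.0)]]
[[[-0.078,-0.152,0.035],np.float64(-0.0)],[[-0.077,-0.151,0.035],np.float64(-0.0)],[[-0.0,-0.0,0.19],np.float64(-0.0)],[[-0.0,-0.0,0.19],np.float64(-0.0)],[[0,0,0],0]]
end [ 551.28 -333.     24.98] 2.879711053109135
```

Call:
{"op": "arm_command", "data": {"rows": [[[-0.127, -0.126, 0.001], -0.003], [[-0.125, -0.127, 0.001], -0.003], [[-0.124, -0.128, 0.001], -0.003], [[-0.123, -0.13, 0.001], -0.003], [[-0.122, -0.131, 0.001], -0.003]], "claw": 0.85}}

```text
t: 1.5
eef_pos: [325.8, 369.4, 193.3]
tcp_rot: [3.141, 0.0, 2.796]
ft_force: [1.6, -0.3, 0.3]
opening: 0.854
grip_force: 0.0
```

Call:
{"op": "arm_command", "data": {"rows": [[[-0.121, -0.132, 0.001], -0.003], [[-0.119, -0.133, 0.001], -0.003], [[-0.118, -0.134, 0.002], -0.003], [[-0.117, -0.135, 0.001], -0.003], [[-0.116, -0.136, 0.002], -0.003]]}}

```text
t: 2.0
eef_pos: [411.9, 163.1, 191.7]
tcp_rot: [3.141, 0.001, 2.843]
ft_force: [0.4, 1.1, -0.6]
opening: 0.851
grip_force: 0.0
```

Call:
{"op": "arm_command", "data": {"rows": [[[-0.114, -0.137, 0.001], -0.003], [[-0.113, -0.138, 0.002], -0.003], [[-0.112, -0.14, 0.001], -0.003], [[-0.11, -0.14, 0.002], -0.003], [[-0.078, -0.152, 0.035], 0]]}}

```text
t: 2.5
eef_pos: [490.5, -43.8, 181.9]
tcp_rot: [3.141, 0.003, 2.88]
ft_force: [1.1, -0.2, 0.5]
opening: 0.848
grip_force: 0.0
```

Call:
{"op": "arm_command", "data": {"rows": [[[-0.077, -0.152, 0.035], 0], [[-0.078, -0.152, 0.035], 0], [[-0.077, -0.151, 0.035], 0], [[-0.078, -0.152, 0.035], 0], [[-0.077, -0.151, 0.035], 0]]}}

```text
t: 3.0
eef_pos: [533.6, -251.7, 137.1]
tcp_rot: [3.142, 0.0, 2.88]
ft_force: [0.7, -0.1, 0.4]
opening: 0.854
grip_force: 0.0
```

```bash
python3 - <<'E'
from h import *
st()
g=(551.3,-333.); plan([(*g,120,2.88),(*g,30,2.88),(*g,3,2.88,15)])
E
```

```text
t 3.0 tcp [ 533.6 -251.7  137.1] yaw 2.8795 hol -505.9 122.4 f [ 0.7 -0.1  0.4] op 0.854 g 0.0
[[[-0.076,-0.148,0.034],np.float64(-0.0)],[[-0.076,-0.148,0.035],np.float64(-0.0)],[[-0.0,0.0,0.18],np.float64(-0.0)],[[-0.0,0.0,0.18],np.float64(-0.0)],[[-0.0,0.0,0.054],np.float64(-0.0)]]
[[[-0.0,0.0,0.054],np.float64(-0.0)],[[0,0,0],0],[[0,0,0],0],[[0,0,0],0],[[0,0,0],0]]
end [ 551.173573   -333.01994357    2.87520124] 2.8795284299294814
```

Call:
{"op": "arm_command", "data": {"rows": [[[-0.076, -0.148, 0.034], 0], [[-0.076, -0.148, 0.035], 0], [[0, 0, 0.18], 0], [[0, 0, 0.18], 0], [[0, 0, 0], 0]]}}

```text
t: 3.5
eef_pos: [548.4, -329.6, 24.9]
tcp_rot: [3.138, -0.009, 2.879]
ft_force: [0.0, 0.2, -0.1]
opening: 0.854
grip_force: 0.0
```

```bash
python3 - <<'E'
from h import *
st()
g=(551.3,-333.); plan([(*g,3,2.882,15)])
pic,P=cloud("top"); cv2.imwrite("pics/g1.png",cv2.resize(pic[180:380,320:560],(720,600),interpolation=cv2.INTER_CUBIC)[:,:,::-1])
E
```

```text
t 3.5 tcp [ 548.4 -329.6   24.9] yaw 2.8791 hol -585.0 128.1 f [ 0.   0.2 -0.1] op 0.854 g 0.0
[[[-0.007,-0.005,0.044],np.float64(-0.0)],[[-0.008,-0.005,0.044],np.float64(-0.001)],[[0,0,0],0],[[0,0,0],0],[[0,0,0],0]]
end [ 551.3662488  -332.98493769    2.92089257] 2.8822425785627557
```

View pics/g1.png

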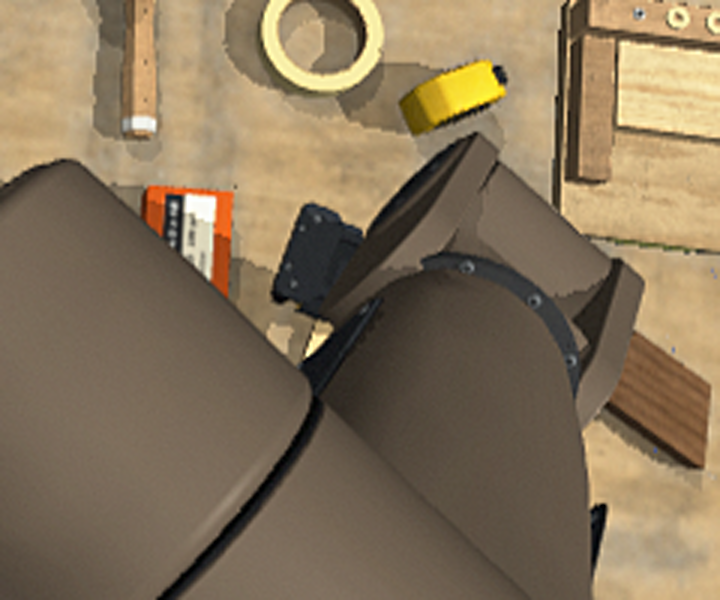

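The robot arm hides the packer here. The box at (190,240) px in the crop is untouched. I'll descend and close.

Call:
{"op": "arm_command", "data": {"rows": [[[-0.008, -0.005, 0.042], 0], [[-0.007, -0.005, 0.042], -0.001], [[0, 0, 0], 0], [[0, 0, 0], 0], [[0, 0, 0], 0]]}}

```text
t: 4.05
eef_pos: [554.3, -334.6, 9.9]
tcp_rot: [-3.141, 0.001, 2.883]
ft_force: [0.0, -0.3, -0.3]
opening: 0.849
grip_force: 0.0
```

Call:
{"op": "arm_command", "data": {"rows": [[[0, 0, 0], 0], [[0, 0, 0], 0], [[0, 0, 0], 0], [[0, 0, 0], 0], [[0, 0, 0], 0]], "claw": 0}}

```text
t: 4.55
eef_pos: [554.0, -334.5, 9.2]
tcp_rot: [3.142, 0.0, 2.883]
ft_force: [0.0, -1.0, -0.3]
opening: 0.488
grip_force: 0.0
```

```bash
python3 - <<'E'
from h import *
st(); x,y,z=state()["eef_pos"]
plan([(x,y,z+90,2.882),(*hol(-180),90,A)])
print(hol(-180),hol(-95))
E
```

```text
t 4.55 tcp [ 554.  -334.5    9.2] yaw 2.8829 hol -591.2 124.0 f [ 0.  -1.  -0.3] op 0.488 g 0.0
[[[0.0,0.0,-0.18],np.float64(0.0)],[[0.0,0.0,-0.18],np.float64(0.0)],[[0.043,0.186,0.004],np.float64(0.037)],[[0.064,0.18,0.004],np.float64(0.037)],[[0.084,0.171,0.004],np.float64(0.037)]]
[[[0.104,0.16,0.004],np.float64(0.037)],[[0.122,0.147,0.004],np.float64(0.037)],[[0.138,0.132,0.004],np.float64(0.037)],[[0.152,0.115,0.004],np.float64(0.038)],[[0.165,0.096,0.004],np.float64(0.037)]]
[[[0.175,0.077,0.005],np.float64(0.038)],[[0,0,0],0],[[0,0,0],0],[[0,0,0],0],[[0,0,0],0]]
end [568.02901978  94.78538374  89.92412018] 1.8304965975456455
[568.08390277  94.75230572] [546.22761535 176.89427246]
```

Call:
{"op": "arm_command", "data": {"rows": [[[0, 0, 0], 0], [[0, 0, 0], 0], [[0, 0, 0], 0], [[0, 0, 0], 0], [[0, 0, 0], 0]], "claw": 0.85}}

```text
t: 5.05
eef_pos: [554.0, -334.5, 9.1]
tcp_rot: [3.141, -0.0, 2.883]
ft_force: [0.3, -0.1, 0.7]
opening: 0.827
grip_force: 0.0
```

```bash
python3 - <<'E'
from h import *
np.set_printoptions(precision=2,suppress=True)
st()
for cam in("side","top"):
    pic,P=cloud(cam)
    for r in models.mark_of(cam,"middle_packer")[:2]: print(cam,np.array(r["position"]),r["confidence"])
    if cam=="side":
        cv2.imwrite("pics/g2.png",cv2.resize(pic[180:260,280:400],(720,480),interpolation=cv2.INTER_CUBIC)[:,:,::-1])
E
```

```text
t 5.05 tcp [ 554.  -334.5    9.1] yaw 2.8829 hol -591.2 124.0 f [ 0.3 -0.1  0.7] op 0.827 g 0.0
side [ 513.8 -325.5   -4.8] 0.89
top [ 518.  -326.2   -2.8] 0.51
```

View pics/g2.png

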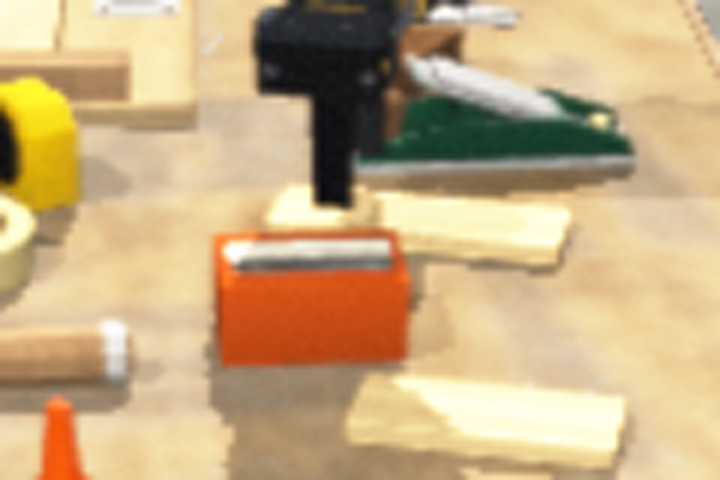

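The packer is still lying in place under the finger, which is at (335,200) px in the crop. The tips were too high, so I'll go down about 6 mm.

Call:
{"op": "arm_command", "data": {"rows": [[[0, 0, 0.012], 0], [[0, 0, 0.012], 0], [[0, 0, 0], 0], [[0, 0, 0], 0], [[0, 0, 0], 0]], "claw": 0.9}}

```text
t: 5.75
eef_pos: [554.1, -334.5, 3.2]
tcp_rot: [3.142, 0.0, 2.883]
ft_force: [-0.6, 0.8, -0.6]
opening: 0.9
grip_force: 0.0
```

Call:
{"op": "arm_command", "data": {"rows": [[[0, 0, 0], 0], [[0, 0, 0], 0], [[0, 0, 0], 0], [[0, 0, 0], 0], [[0, 0, 0], 0]], "claw": 0}}

```text
t: 6.25
eef_pos: [554.1, -334.5, 3.2]
tcp_rot: [3.142, 0.0, 2.883]
ft_force: [-0.8, -0.5, -0.6]
opening: 0.537
grip_force: 0.0
```

Call:
{"op": "arm_command", "data": {"rows": [[[0, 0, 0], 0], [[0, 0, 0], 0], [[0, 0, 0], 0], [[0, 0, 0], 0], [[0, 0, 0], 0]]}}

```text
t: 6.75
eef_pos: [554.0, -334.5, 3.2]
tcp_rot: [3.142, 0.0, 2.883]
ft_force: [-0.8, 0.3, -0.4]
opening: 0.116
grip_force: 0.0
```

```bash
python3 - <<'E'
from h import *
np.set_printoptions(precision=2,suppress=True)
st()
pic,P=cloud("side")
cv2.imwrite("pics/g3.png",cv2.resize(pic[180:260,280:400],(720,480),interpolation=cv2.INTER_CUBIC)[:,:,::-1])
m=(P[...,1]<-255)&(P[...,1]>-390)&(P[...,0]>420)&(P[...,0]<620)&(P[...,2]>7)&(P[...,2]<17)
q=P[m]; print(len(q),cv2.minAreaRect(q[:,:2].astype(np.float32)))
m=(np.abs(P[...,1]+335)<70)&(np.abs(P[...,0]-554)<70)&(P[...,2]>20)&(P[...,2]<70)
print("finger",np.median(P[m],0),P[m].min(0),P[m].max(0))
E
```

```text
t 6.75 tcp [ 554.  -334.5    3.2] yaw 2.8829 hol -591.2 123.9 f [-0.8  0.3 -0.4] op 0.116 g 0.0
352 ((512.7779541015625, -323.360595703125), (69.09931182861328, 163.64593505859375), 74.79788208007812)
finger [ 553.75 -322.39   48.13] [ 538.94 -342.14   24.13] [ 567.09 -310.04   69.85]
```

View pics/g3.png

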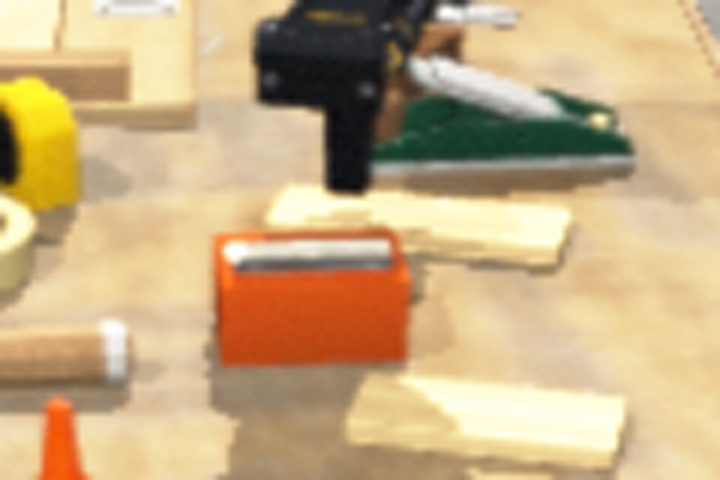

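The finger shows above the packer, with its tip at (347,190) px, although the reported TCP z is 3. The reported pose and the picture disagree, so I'll measure the real tip height.

```bash
python3 - <<'E'
from h import *
np.set_printoptions(precision=1,suppress=True)
st(); print(state()["joints"])
pic,P=cloud("side")
g=pic.max(-1)<60
m=g&(np.abs(P[...,1]+335)<80)&(np.abs(P[...,0]-554)<80)&(P[...,2]>-20)&(P[...,2]<90)
q=P[m]
for a in range(-10,90,6):
    k=q[(q[:,2]>=a)&(q[:,2]<a+6)]
    if len(k): print(a,len(k),k.min(0),k.max(0),np.median(k,0))
v,u=np.where(m&(P[...,2]<60)); print(u.min(),u.max(),v.min(),v.max())
E
```

```text
t 6.8 tcp [ 554.  -334.5    3.1] yaw 2.8829 hol -591.2 124.0 f [ 0.5  0.2 -0.3] op 0.072 g 0.0
[-0.6  0.7  1.7  0.   0.7 -2. ]
14 1 [ 533.8 -413.8   15.1] [ 533.8 -413.8   15.1] [ 533.8 -413.8   15.1]
26 4 [ 549.3 -331.3   27.8] [ 562.8 -320.6   30.1] [ 551.3 -328.4   29.6]
32 11 [ 546.3 -332.4   32.2] [ 562.7 -319.1   37.8] [ 556.4 -324.7   34.8]
38 10 [ 542.2 -339.1   38.5] [ 563.1 -320.2   43.6] [ 553.2 -325.1   40.8]
44 9 [ 542.5 -335.6   44.4] [ 563.1 -316.8   49.7] [ 556.8 -325.8   46. ]
50 14 [ 542.6 -336.1   50.1] [ 563.4 -313.    55.9] [ 551.9 -321.2   52.9]
56 9 [ 546.9 -327.8   56.1] [ 563.5 -317.5   61.9] [ 553.6 -323.1   59. ]
62 12 [ 543.2 -329.2   62.4] [ 563.5 -316.1   66.4] [ 552.  -320.9   65.2]
68 12 [ 543.3 -329.1   68.5] [ 563.6 -315.1   73.6] [ 555.4 -321.9   71. ]
74 3 [ 547.4 -324.1   74.2] [ 567.  -317.2   77.4] [ 563.9 -318.6   75.4]
335 342 203 211
```

```bash
python3 - <<'E'
from h import *
np.set_printoptions(precision=1,suppress=True)
st()
for cam in("side",):
    pic,P=cloud(cam)
    m=(np.abs(P[...,1]+335)<110)&(np.abs(P[...,0]-554)<110)&(P[...,2]>16)&(P[...,2]<150)&(pic.max(-1)<90)
    q=P[m]
    for a in range(16,150,4):
        k=q[(q[:,2]>=a)&(q[:,2]<a+4)]
        if len(k)>1: print(a,len(k),"x",np.percentile(k[:,0],[5,95]),"y",np.percentile(k[:,1],[5,95]))
d=pic[185:225,325:350].max(-1); print(d[:, ::2])
E
```

```text
t 6.85 tcp [ 554.  -334.5    3.2] yaw 2.8829 hol -591.2 124.0 f [ 0.6 -0.9 -0.7] op 0.036 g 0.0
16 32 x [451.5 531.2] y [-429.5 -414.1]
20 23 x [448.1 525.8] y [-435.1 -415.3]
24 29 x [449.4 548.1] y [-437.7 -327.3]
28 22 x [451.6 559.2] y [-440.  -328.4]
32 24 x [466.3 559.2] y [-439.7 -324.3]
36 8 x [492.  558.5] y [-432.6 -323.2]
40 9 x [542.9 563.3] y [-332.8 -321.9]
44 5 x [547.3 562. ] y [-323.3 -321.5]
48 8 x [542.8 562.1] y [-332.6 -320.8]
52 8 x [544.2 562.2] y [-329.2 -320.3]
56 11 x [545.1 565.1] y [-330.  -320.9]
60 4 x [547.8 565.2] y [-326.4 -319.2]
64 10 x [545.1 563.7] y [-327.  -318.6]
68 6 x [543.5 553.1] y [-327.  -317.8]
72 6 x [551.4 563.7] y [-323.3 -318.6]
100 10 x [524.7 586.4] y [-336.1 -251.2]
104 32 x [518.4 600.1] y [-348.4 -245.2]
108 28 x [532.  603.8] y [-287.1 -246.8]
112 32 x [509.9 601.8] y [-402.4 -247.7]
116 40 x [506. 599.] y [-400.8 -247.8]
120 37 x [508.2 599.3] y [-399.1 -247.4]
124 39 x [509.1 587.2] y [-397.4 -242.9]
128 34 x [512. 600.] y [-395.  -243.7]
132 31 x [512.8 602.1] y [-377.7 -240.8]
136 52 x [508.9 600.4] y [-388.2 -238.9]
140 87
[... 1617 characters left out ...]
55 255 254 245 210 242 253 253 240 213]
 [244 255 255 255 255 255 254 253 253 254 254 254 253]
 [249 255 255 255 255 255 255 255 254 254 254 255 254]
 [254 255 255 255 255 249 255 255 255 255 254 255 254]
 [255 255 255 248 245 236 243 244 250 254 254 254 254]
 [241 247 250 242 245 242 233 235 217 221 253 253 253]
 [223 226 223 221 222 212 210 221 198 189 220 227 216]
 [200 199 200 200 200 196 197 186 185 186 203 212 214]
 [222 227 236 235 232 229 232 231 229 231 204 215 216]
 [237 237 238 236 228 224 227 229 223 229 207 233 225]
 [209 211 198 217 200 183 187 183 174 179 188 179 162]
 [123 119 114 119 115 113 115 117 125 116 153 176 157]
 [101  97 104 109 116 126 126 130 148 139 166 214 163]]
```

The body underside is at about 100 mm and the finger tip at about 22 mm. The real tips are therefore about 19 to 20 mm above the reported TCP. I'll reopen and descend, watching the force.

Call:
{"op": "arm_command", "data": {"rows": [[[0, 0, 0], 0], [[0, 0, 0], 0], [[0, 0, 0], 0], [[0, 0, 0], 0], [[0, 0, 0], 0]], "claw": 0.9}}

```text
t: 7.4
eef_pos: [554.0, -334.5, 3.2]
tcp_rot: [3.141, -0.0, 2.883]
ft_force: [0.2, 0.1, 0.0]
opening: 0.383
grip_force: 0.0
```

Call:
{"op": "arm_command", "data": {"rows": [[[0, 0, 0], 0], [[0, 0, 0], 0], [[0, 0, 0], 0], [[0, 0, 0.016], 0], [[0, 0, 0.016], 0]]}}

```text
t: 7.9
eef_pos: [554.0, -334.5, -5.1]
tcp_rot: [3.142, 0.0, 2.883]
ft_force: [-0.0, 0.2, -0.0]
opening: 0.806
grip_force: 0.0
```

Call:
{"op": "arm_command", "data": {"rows": [[[0, 0, 0.004], 0], [[0, 0, 0.004], 0], [[0, 0, 0.004], 0], [[0, 0, 0.004], 0], [[0, 0, 0], 0]]}}

```text
t: 8.4
eef_pos: [554.0, -334.5, -8.9]
tcp_rot: [3.141, -0.0, 2.883]
ft_force: [-0.7, -0.4, 0.1]
opening: 0.896
grip_force: 0.0
```

Call:
{"op": "arm_command", "data": {"rows": [[[0, 0, 0.004], 0], [[0, 0, 0.004], 0], [[0, 0, 0.004], 0], [[0, 0, 0.004], 0], [[0, 0, 0], 0]]}}

```text
t: 8.9
eef_pos: [554.0, -334.4, -13.0]
tcp_rot: [3.141, -0.0, 2.883]
ft_force: [-0.0, 0.6, -0.4]
opening: 0.902
grip_force: 0.0
```

Call:
{"op": "arm_command", "data": {"rows": [[[0, 0, 0.002], 0], [[0, 0, 0.002], 0], [[0, 0, 0.002], 0], [[0, 0, 0], 0], [[0, 0, 0], 0]]}}

```text
t: 9.4
eef_pos: [554.0, -334.5, -14.4]
tcp_rot: [3.141, -0.0, 2.883]
ft_force: [0.6, 0.3, -0.5]
opening: 0.899
grip_force: 0.0
```

Call:
{"op": "arm_command", "data": {"rows": [[[0, 0, 0.003], 0], [[0, 0, 0.003], 0], [[0, 0, 0], 0], [[0, 0, 0], 0], [[0, 0, 0], 0]]}}

```text
t: 9.9
eef_pos: [554.0, -334.5, -15.8]
tcp_rot: [3.142, 0.0, 2.883]
ft_force: [0.4, 0.4, 0.1]
opening: 0.903
grip_force: 0.0
```

Call:
{"op": "arm_command", "data": {"rows": [[[0, 0, 0.003], 0], [[0, 0, 0], 0], [[0, 0, 0.003], 0], [[0, 0, 0], 0], [[0, 0, 0], 0]]}}

```text
t: 10.4
eef_pos: [554.0, -334.5, -17.4]
tcp_rot: [3.141, -0.0, 2.883]
ft_force: [0.4, 0.0, -0.2]
opening: 0.9
grip_force: 0.0
```

Call:
{"op": "arm_command", "data": {"rows": [[[0, 0, 0], 0], [[0, 0, 0], 0], [[0, 0, 0], 0], [[0, 0, 0], 0], [[0, 0, 0], 0]], "claw": 0}}

```text
t: 10.9
eef_pos: [554.0, -334.5, -17.3]
tcp_rot: [3.141, 0.0, 2.883]
ft_force: [-1.2, -0.7, -0.2]
opening: 0.582
grip_force: 30.0
```

Call:
{"op": "arm_command", "data": {"rows": [[[0, 0, 0], 0], [[0, 0, 0], 0], [[0, 0, 0], 0], [[0, 0, 0], 0], [[0, 0, 0], 0]]}}

```text
t: 11.4
eef_pos: [554.0, -334.5, -17.3]
tcp_rot: [3.142, 0.0, 2.883]
ft_force: [-0.5, -0.3, 0.6]
opening: 0.588
grip_force: 30.0
```

```bash
python3 - <<'E'
from h import *
x,y,z=state()["eef_pos"]
plan([(x,y,z+90,2.883,30),(*hol(-195),z+90,A)])
E
```

```text
[[[0.0,0.0,-0.12],np.float64(-0.0)],[[0.0,0.0,-0.12],np.float64(-0.0)],[[0.0,0.0,-0.12],np.float64(-0.0)],[[0.039,0.18,-0.0],np.float64(0.037)],[[0.06,0.174,-0.0],np.float64(0.037)]]
[[[0.08,0.166,-0.0],np.float64(0.037)],[[0.099,0.156,-0.0],np.float64(0.037)],[[0.116,0.144,-0.0],np.float64(0.037)],[[0.132,0.129,-0.0],np.float64(0.037)],[[0.146,0.113,-0.0],np.float64(0.038)]]
[[[0.159,0.094,-0.0],np.float64(0.037)],[[0.168,0.076,-0.0],np.float64(0.038)],[[0,0,0],0],[[0,0,0],0],[[0,0,0],0]]
end [571.97639539  80.2219235   72.66828082] 1.830439320020572
```

Call:
{"op": "arm_command", "data": {"rows": [[[0, 0, -0.12], 0], [[0, 0, -0.12], 0], [[0, 0, -0.12], 0], [[0.039, 0.18, 0], 0.037], [[0.06, 0.174, 0], 0.037]]}}

```text
t: 11.9
eef_pos: [558.1, -242.4, 73.4]
tcp_rot: [3.141, 0.002, 2.644]
ft_force: [-0.5, 0.3, -1.2]
opening: 0.582
grip_force: 30.0
```

Call:
{"op": "arm_command", "data": {"rows": [[[0.08, 0.166, 0], 0.037], [[0.099, 0.156, 0], 0.037], [[0.116, 0.144, 0], 0.037], [[0.132, 0.129, 0], 0.037], [[0.146, 0.113, 0], 0.038]]}}

```text
t: 12.4
eef_pos: [567.8, -10.1, 72.7]
tcp_rot: [3.142, -0.0, 2.061]
ft_force: [1.1, -0.5, -1.2]
opening: 0.588
grip_force: 30.0
```

Call:
{"op": "arm_command", "data": {"rows": [[[0.159, 0.094, 0], 0.037], [[0.168, 0.076, 0], 0.038], [[0, 0, 0], 0], [[0, 0, 0], 0], [[0, 0, 0], 0]]}}

```text
t: 12.9
eef_pos: [571.9, 79.5, 72.6]
tcp_rot: [-3.141, 0.0, 1.831]
ft_force: [0.7, -0.9, -1.6]
opening: 0.586
grip_force: 30.0
```

```bash
python3 - <<'E'
from h import *
np.set_printoptions(precision=1,suppress=True)
st()
pic,P=cloud("side"); cv2.imwrite("pics/p1.png",cv2.resize(pic[200:380,280:480],(640,576),interpolation=cv2.INTER_CUBIC)[:,:,::-1])
# holder pose recheck: fit long edges of base board / long packer from both views
for cam in("side","top"):
    z=np.load(cam+"0.npz"); P=z["P"]; d=P[...,:2]-H0; hx=d@HX; hy=d@HY; Z=P[...,2]
    for nm,zl,zh,xr in(("board",9,15,(-165,-20)),("long",20,28,(-160,-60))):
        m=(Z>zl)&(Z<zh)&(np.abs(hy)<60)&(hx>xr[0])&(hx<xr[1])
        b=[(np.percentile(hy[m&(hx>a)&(hx<a+20)],[1,99])).round(1) for a in range(xr[0],xr[1]-19,40)]
        print(cam,nm,b, "xmin",np.nanpercentile(hx[(Z>zl)&(Z<zh)&(np.abs(hy)<24)&(hx<-60)&(hx>-190)],1).round(1))
    m=(Z>54)&(Z<64)&(np.abs(hy)<32)&(hx>15)&(hx<60)
    print(cam,"posts x",np.percentile(hx[m],[2,98]),"y",np.percentile(hy[m],[2,98]))
E
```

```text
t 12.9 tcp [571.9  79.5  72.6] yaw 1.8313 hol -195.8 0.2 f [ 0.7 -0.9 -1.6] op 0.586 g 29.992501437664032
side board [array([-46.4,  42.5]), array([-46.1,  41.3]), array([-46.4,  42. ]), array([-46.5,  41.8])] xmin nan
side long [array([-28.8,  26.6]), array([-28.2,  27.8]), array([-28.7,  26.2])] xmin -172.3
side posts x [29.6 57.2] y [-30.8  31.2]
top board [array([-43. ,  44.4]), array([-44.2,  44.1]), array([-44.7,  43.9]), array([-44.1,  44.2])] xmin -174.9
top long [array([-25.6,  28.8]), array([-26. ,  28.8]), array([-25.5,  29.4])] xmin -170.5
top posts x [29.9 57.3] y [-30.9  31.4]
  return np.nanmean(a, axis, out=out, keepdims=keepdims)
```

View pics/p1.png

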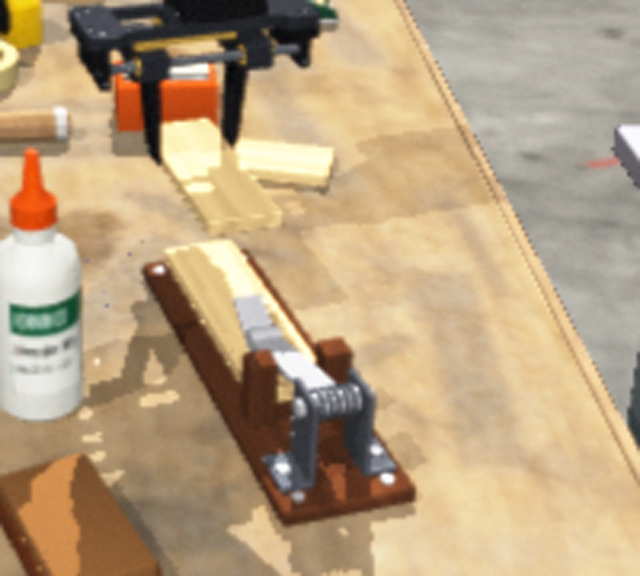

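The packer is held with its head at (245,220) px, pointing at the pile at (220,260) and in line with it. I'll check that it is level and centred.

```bash
cat >> h.py <<'E'
def prof(cam,zl,zh,x0,x1,dx=15,off=(0,0)):
    pic,P=cloud(cam); d=P[...,:2]-H0; hx=d@HX; hy=d@HY; Z=P[...,2]; br=pic.min(-1)>90
    br&=(pic[...,0]>pic[...,2].astype(int)+20)
    m=br&(Z>zl)&(Z<zh)&(np.abs(hy)<45)&(hx>x0)&(hx<x1)
    print(cam,m.sum(),"x",np.percentile(hx[m],[1,99]).round(1))
    for a in np.arange(x0,x1,dx):
        k=m&(hx>=a)&(hx<a+dx)
        if k.sum()>5: print(a,k.sum(),"z",np.median(Z[k]).round(1),"y",np.percentile(hy[k],[2,98]).round(1))
E
python3 - <<'E'
from h import *
st()
prof("side",80,120,-290,-50); prof("top",80,120,-290,-50)
E
```

```text
t 12.95 tcp [572.   79.1  72.6] yaw 1.8302 hol -196.1 0.3 f [-0.  -0.1 -1.2] op 0.582 g 29.99254435300827
side 843 x [-233.8  -70.8]
-245 20 z 102.3 y [-6.9 26.3]
-230 43 z 102.5 y [-14.6  26.5]
-215 45 z 102.7 y [-17.4  25.1]
-200 63 z 102.8 y [-27.6  24.7]
-185 69 z 102.6 y [-27.8  33.1]
-170 69 z 102.6 y [-27.6  25.5]
-155 74 z 102.6 y [-27.6  27.5]
-140 78 z 102.3 y [-27.4  26.1]
-125 79 z 102.4 y [-27.4  26.4]
-110 80 z 102.3 y [-27.4  27.3]
-95 81 z 102.4 y [-27.2  26.6]
-80 142 z 99.0 y [-27.1  26.8]
top 37 x [-235.9 -226.6]
-245 28 z 100.0 y [ 4.8 29.2]
-230 9 z 100.5 y [20.  29.1]
```

Call:
{"op": "arm_command", "data": {"rows": [[[0.004, 0, 0.08], 0], [[0, 0, 0.08], 0], [[0, 0, 0.06], 0], [[0, 0, 0.03], 0], [[0, 0, 0], 0]]}}

```text
t: 13.55
eef_pos: [571.4, 80.5, 9.5]
tcp_rot: [-3.14, -0.0, 1.83]
ft_force: [0.4, 0.1, -1.2]
opening: 0.587
grip_force: 30.0
```

Call:
{"op": "arm_command", "data": {"rows": [[[0, 0, 0.003], 0], [[0, 0, 0.003], 0], [[0, 0, 0], 0], [[0, 0, 0], 0], [[0, 0, 0], 0]]}}

```text
t: 14.05
eef_pos: [571.9, 81.3, 9.0]
tcp_rot: [3.141, 0.0, 1.83]
ft_force: [-0.2, -0.6, -0.9]
opening: 0.588
grip_force: 30.0
```

Call:
{"op": "arm_command", "data": {"rows": [[[0, 0, 0.004], 0], [[0, 0, 0.003], 0], [[0, 0, 0.002], 0], [[0, 0, 0], 0], [[0, 0, 0], 0]]}}

```text
t: 14.55
eef_pos: [571.7, 81.2, 6.6]
tcp_rot: [3.141, -0.0, 1.83]
ft_force: [-0.3, -0.2, 2.4]
opening: 0.585
grip_force: 30.0
```

```bash
python3 - <<'E'
from h import *
st(); print(state()["moment"])
s=state()["eef_pos"]; plan([(*hol(-120),s[2],A,20)])
E
```

```text
t 14.55 tcp [571.7  81.2   6.6] yaw 1.8304 hol -194.0 -0.0 f [-0.3 -0.2  2.4] op 0.585 g 29.9941349029541
[-0.05277472  0.22239301  0.0282489 ]
[[[0.074,-0.0,-0.0],np.float64(-0.0)],[[0.074,-0.0,-0.0],np.float64(-0.0)],[[0.074,-0.0,-0.0],np.float64(-0.0)],[[0.074,-0.0,-0.0],np.float64(-0.0)],[[0,0,0],0]]
end [552.73739507 152.7313786    6.57071303] 1.830388710617472
```

Call:
{"op": "arm_command", "data": {"rows": [[[0.04, 0, 0], 0], [[0.04, 0, 0], 0], [[0.04, 0, 0], 0], [[0.04, 0, 0], 0], [[0.02, 0, 0], 0]]}}

```text
t: 15.05
eef_pos: [560.2, 125.5, 6.6]
tcp_rot: [3.141, 0.001, 1.832]
ft_force: [1.3, -6.2, 3.7]
opening: 0.587
grip_force: 30.0
```

Call:
{"op": "arm_command", "data": {"rows": [[[0.04, 0, 0], 0], [[0.04, 0, 0], 0], [[0.04, 0, 0], 0], [[0.02, 0, 0], 0], [[0, 0, 0], 0]]}}

```text
t: 15.55
eef_pos: [550.9, 159.9, 6.6]
tcp_rot: [3.141, -0.001, 1.831]
ft_force: [-0.6, 5.0, 5.5]
opening: 0.587
grip_force: 30.0
```

```bash
python3 - <<'E'
from h import *
st(); prof("side",28,44,-190,-50); prof("top",28,44,-190,-50,30)
E
```

```text
t 15.55 tcp [550.9 159.9   6.6] yaw 1.8312 hol -112.6 -0.1 f [-0.6  5.   5.5] op 0.587 g 29.99575763940811
side 405 x [-152.8  -50.5]
-160 30 z 36.3 y [-27.5  25.8]
-145 51 z 36.7 y [-13.4  25.1]
-130 65 z 36.8 y [-19.1  26.7]
-115 69 z 36.8 y [-27.7  25.9]
-100 60 z 36.4 y [-28.   26.5]
-85 52 z 36.5 y [-27.8  27.2]
-70 53 z 36.7 y [-27.9  27.2]
-55 25 z 36.2 y [-27.3  25.4]
top 155 x [-152.1 -132.6]
-160 155 z 35.1 y [-22.3  28.3]
```

Call:
{"op": "arm_command", "data": {"rows": [[[0.03, 0, 0], 0], [[0.02, 0, 0], 0], [[0.006, 0, 0], 0], [[0, 0, 0], 0], [[0, 0, 0], 0]]}}

```text
t: 16.15
eef_pos: [547.7, 172.2, 6.6]
tcp_rot: [3.141, -0.0, 1.831]
ft_force: [0.3, -1.2, 5.4]
opening: 0.584
grip_force: 30.0
```

Call:
{"op": "arm_command", "data": {"rows": [[[0.006, 0, 0], 0], [[0.006, 0, 0], 0], [[0, 0, 0], 0], [[0, 0, 0], 0], [[0, 0, 0], 0]]}}

```text
t: 16.65
eef_pos: [547.0, 174.8, 6.6]
tcp_rot: [3.141, 0.0, 1.831]
ft_force: [1.4, -4.0, 4.9]
opening: 0.589
grip_force: 30.0
```

Call:
{"op": "arm_command", "data": {"rows": [[[0.004, 0, 0], 0], [[0.004, 0, 0], 0], [[0.004, 0, 0], 0], [[0, 0, 0], 0], [[0, 0, 0], 0]]}}

```text
t: 17.15
eef_pos: [546.5, 176.7, 6.6]
tcp_rot: [3.141, 0.001, 1.831]
ft_force: [2.2, -11.2, 5.6]
opening: 0.587
grip_force: 30.0
```

Resistance rose to 11 N at the expected position (-95.2), so the packer is on the stops. I'll release and lift.

Call:
{"op": "arm_command", "data": {"rows": [[[-0.002, 0, 0], 0], [[0, 0, 0], 0], [[0, 0, 0], 0], [[0, 0, 0], 0], [[0, 0, 0], 0]], "claw": 0.85}}

```text
t: 17.65
eef_pos: [546.1, 177.6, 6.3]
tcp_rot: [-3.141, -0.0, 1.831]
ft_force: [-0.1, -0.3, 0.4]
opening: 0.843
grip_force: 0.0
```

Call:
{"op": "arm_command", "data": {"rows": [[[0, 0, 0], 0], [[0, 0, -0.04], 0], [[0, 0, -0.08], 0], [[0, 0, -0.16], 0], [[0, 0, -0.16], 0]]}}

```text
t: 18.15
eef_pos: [545.8, 177.3, 118.0]
tcp_rot: [-3.141, -0.0, 1.83]
ft_force: [0.4, 0.6, -0.5]
opening: 0.852
grip_force: 0.0
```

Call:
{"op": "arm_command", "data": {"rows": [[[-0.16, 0, 0], 0], [[-0.18, 0, 0], 0], [[-0.18, 0, 0], 0], [[-0.16, 0, 0], 0], [[0, 0, 0], 0]]}}

```text
t: 18.65
eef_pos: [590.9, 9.0, 117.2]
tcp_rot: [3.14, 0.001, 1.826]
ft_force: [-0.2, 0.0, 0.4]
opening: 0.849
grip_force: 0.0
```

```bash
python3 - <<'E'
from h import *
np.set_printoptions(precision=1,suppress=True)
st(); prof("side",28,44,-190,-50,30); prof("top",28,44,-190,-50,20)
prof("side",19,28,-190,-130,15);prof("top",19,28,-190,-130,15)
for cam in("side","top"):
    pic,P=cloud(cam); X,Y,Z=P[...,0],P[...,1],P[...,2]
    m=(np.hypot(X-499,Y+78)<85)&(Z>7)&(Z<17); n,L,s,_=cv2.connectedComponentsWithStats(m.astype(np.uint8))
    q=P[L==1+np.argmax(s[1:,4])]; print(cam,cv2.minAreaRect(q[:,:2].astype(np.float32)))
c=np.array([498.5,-77.8]); u=np.array([np.cos(np.radians(-14.6)),np.sin(np.radians(-14.6))])
g=c+28*u; print(g)
plan([(*g,60,np.radians(165.4)),(*g,5,np.radians(165.4),25)])
E
```

```text
t 18.65 tcp [590.9   9.  117.2] yaw 1.8265 hol -268.7 -0.0 f [-0.2  0.   0.4] op 0.849 g 0.0
side 375 x [-135.4  -51.1]
-160 29 z 36.3 y [-28.4  25. ]
-130 165 z 36.5 y [-28.   26.7]
-100 106 z 36.5 y [-28.5  26.8]
-70 75 z 36.6 y [-28.  27.]
top 89 x [-80.6 -51.3]
-90 20 z 34.7 y [-24.8 -13. ]
-70 69 z 35.4 y [-25.   0.]
side 91 x [-172.1 -133.3]
-175 56 z 24.2 y [-28.3  25.6]
-160 29 z 24.9 y [-28.5  18.6]
-145 6 z 22.6 y [-28.7 -27.1]Traceback (most recent call last):
  File "<stdin>", line 4, in <module>
  File "h.py", line 42, in prof
    print(cam,m.sum(),"x",np.percentile(hx[m],[1,99]).round(1))
                          ~~~~~~~~~~~~~^^^^^^^^^^^^^^
    return _quantile_unchecked(
        a, q, axis, out, overwrite_input, method, keepdims, weights)
    return _ureduce(a,
                    func=_quantile_ureduce_func,
    ...<5 lines>...
                    overwrite_input=overwrite_input,
                    method=method)
    r = func(a, **kwargs)
    result = _quantile(arr,
                       quantiles=q,
    ...<2 lines>...
                       out=out,
                       weights=wgt)
    slices_having_nans = np.isnan(arr[-1, ...])
                                  ~~~^^^^^^^^^
IndexError: index -1 is out of bounds for axis 0 with size 0
```

The middle packer's tail is at -135.4 (target -135), flat and centred, and the long packer hasn't moved. Next is the short packer.

```bash
python3 - <<'E'
from h import *
c=np.array([498.5,-77.8]); u=np.array([np.cos(np.radians(-14.6)),np.sin(np.radians(-14.6))])
st(); g=c+28*u; print(g)
plan([(*g,60,np.radians(165.4)),(*g,10,np.radians(165.4),25)])
E
```

```text
t 18.85 tcp [589.5  13.9 116.8] yaw 1.831 hol -263.6 0.1 f [-0.3  0.7 -0.2] op 0.847 g 0.0
[525.59585677 -84.85794203]
[[[-0.04,-0.044,0.028],np.float64(-0.042)],[[-0.033,-0.048,0.028],np.float64(-0.042)],[[-0.027,-0.052,0.029],np.float64(-0.042)],[[-0.02,-0.055,0.028],np.float64(-0.042)],[[-0.012,-0.058,0.029],np.float64(-0.042)]]
[[[-0.004,-0.059,0.028],np.float64(-0.042)],[[0.003,-0.059,0.029],np.float64(-0.042)],[[0.011,-0.057,0.028],np.float64(-0.042)],[[0.0,-0.0,0.067],np.float64(-0.0)],[[0.0,-0.0,0.067],np.float64(-0.0)]]
[[[0.0,-0.0,0.066],np.float64(-0.0)],[[0,0,0],0],[[0,0,0],0],[[0,0,0],0],[[0,0,0],0]]
end [525.6236841  -84.82946989  10.00596334] 2.8865754040078686
```

Call:
{"op": "arm_command", "data": {"rows": [[[-0.04, -0.044, 0.028], -0.042], [[-0.033, -0.048, 0.028], -0.042], [[-0.027, -0.052, 0.029], -0.042], [[-0.02, -0.055, 0.028], -0.042], [[-0.012, -0.058, 0.029], -0.042]]}}

```text
t: 19.35
eef_pos: [549.6, -47.6, 81.0]
tcp_rot: [3.141, 0.0, 2.498]
ft_force: [0.6, -0.2, -0.0]
opening: 0.85
grip_force: 0.0
```

Call:
{"op": "arm_command", "data": {"rows": [[[-0.004, -0.059, 0.028], -0.042], [[0.003, -0.059, 0.029], -0.042], [[0.011, -0.057, 0.028], -0.042], [[0, 0, 0], 0], [[0, 0, 0], 0]]}}

```text
t: 19.85
eef_pos: [526.2, -84.7, 60.0]
tcp_rot: [3.141, 0.0, 2.883]
ft_force: [0.2, -0.2, 0.7]
opening: 0.852
grip_force: 0.0
```

```bash
python3 - <<'E'
from h import *
st(); g=(525.6,-84.9)
plan([(*g,10,np.radians(165.4),25),(*g,-17.3,np.radians(165.4),12)])
pic,P=cloud("side"); X,Y,Z=P[...,0],P[...,1],P[...,2]
m=(np.hypot(X-499,Y+78)<85)&(Z>7)&(Z<17); n,L,s,_=cv2.connectedComponentsWithStats(m.astype(np.uint8))
q=P[L==1+np.argmax(s[1:,4])]; print(cv2.minAreaRect(q[:,:2].astype(np.float32)))
E
```

```text
t 19.85 tcp [526.2 -84.7  60. ] yaw 2.8826 hol -342.6 86.6 f [ 0.2 -0.2  0.7] op 0.852 g 0.0
[[[0.001,-0.0,0.067],np.float64(-0.0)],[[0.001,-0.001,0.067],np.float64(-0.001)],[[0.0,-0.0,0.066],np.float64(-0.0)],[[0.0,-0.0,0.036],np.float64(-0.0)],[[0.0,-0.0,0.037],np.float64(-0.0)]]
[[[0.0,-0.0,0.036],np.float64(-0.0)],[[0,0,0],0],[[0,0,0],0],[[0,0,0],0],[[0,0,0],0]]
end [525.66933197 -84.80957745 -17.21333042] 2.88572104879952
((499.1849060058594, -80.16072082519531), (68.24608612060547, 129.69329833984375), 74.85941314697266)
```

Call:
{"op": "arm_command", "data": {"rows": [[[0.001, 0, 0.067], 0], [[0.001, -0.001, 0.067], -0.001], [[0, 0, 0.066], 0], [[0, 0, 0], 0], [[0, 0, 0], 0]]}}

```text
t: 20.4
eef_pos: [525.8, -85.2, 10.1]
tcp_rot: [3.141, 0.0, 2.888]
ft_force: [0.5, -0.3, -0.5]
opening: 0.853
grip_force: 0.0
```

Call:
{"op": "arm_command", "data": {"rows": [[[0, 0, 0.036], 0], [[0, 0, 0.036], 0], [[0, 0, 0.034], 0], [[0, 0, 0], 0], [[0, 0, 0], 0]]}}

```text
t: 20.9
eef_pos: [525.3, -85.8, -17.1]
tcp_rot: [3.141, -0.001, 2.889]
ft_force: [-0.2, -0.3, -0.0]
opening: 0.851
grip_force: 0.0
```

Call:
{"op": "arm_command", "data": {"rows": [[[0, 0, 0], 0], [[0, 0, 0], 0], [[0, 0, 0], 0], [[0, 0, 0], 0], [[0, 0, 0], 0]], "claw": 0}}

```text
t: 21.4
eef_pos: [525.4, -85.8, -16.6]
tcp_rot: [3.142, 0.0, 2.889]
ft_force: [0.8, 0.7, 1.2]
opening: 0.587
grip_force: 30.0
```

Call:
{"op": "arm_command", "data": {"rows": [[[0, 0, 0], 0], [[0, 0, 0], 0], [[0, 0, -0.12], 0], [[0, 0, -0.12], 0], [[0, 0, -0.12], 0]]}}

```text
t: 21.9
eef_pos: [525.1, -85.6, 73.9]
tcp_rot: [3.141, -0.001, 2.889]
ft_force: [0.3, -1.1, 0.3]
opening: 0.587
grip_force: 30.0
```

```bash
python3 - <<'E'
from h import *
st(); x,y,z=state()["eef_pos"]
plan([(*hol(-160),73,A)])
E
```

```text
t 21.9 tcp [525.1 -85.6  73.9] yaw 2.8892 hol -343.3 88.0 f [ 0.3 -1.1  0.3] op 0.587 g 29.999645948410034
[[[0.007,0.101,0.0],np.float64(0.042)],[[0.02,0.1,0.001],np.float64(0.042)],[[0.033,0.096,0.0],np.float64(0.042)],[[0.045,0.091,0.001],np.float64(0.042)],[[0.057,0.084,0.0],np.float64(0.042)]]
[[[0.067,0.076,0.001],np.float64(0.042)],[[0.077,0.067,0.0],np.float64(0.042)],[[0.085,0.057,0.001],np.float64(0.043)],[[0,0,0],0],[[0,0,0],0]]
end [563.04854343 114.14397215  72.93312176] 1.8304481588774275
```

Call:
{"op": "arm_command", "data": {"rows": [[[0.007, 0.101, 0], 0.042], [[0.02, 0.1, 0.001], 0.042], [[0.033, 0.096, 0], 0.042], [[0.045, 0.091, 0.001], 0.042], [[0.057, 0.084, 0], 0.042]]}}

```text
t: 22.4
eef_pos: [548.8, 40.0, 72.5]
tcp_rot: [-3.141, -0.0, 2.224]
ft_force: [0.6, 0.3, -1.1]
opening: 0.582
grip_force: 30.0
```

Call:
{"op": "arm_command", "data": {"rows": [[[0.067, 0.076, 0.001], 0.042], [[0.077, 0.067, 0], 0.042], [[0.085, 0.057, 0.001], 0.043], [[0, 0, 0], 0], [[0, 0, 0], 0]]}}

```text
t: 22.9
eef_pos: [563.0, 114.2, 71.9]
tcp_rot: [-3.141, -0.0, 1.834]
ft_force: [0.2, -0.3, -1.0]
opening: 0.586
grip_force: 30.0
```

```bash
python3 - <<'E'
from h import *
st()
prof("side",80,120,-290,-50); prof("side",29,44,-150,-50,30)
E
```

```text
t 22.9 tcp [563.  114.2  71.9] yaw 1.8342 hol -159.9 -0.1 f [ 0.2 -0.3 -1. ] op 0.586 g 29.99985694885254
side 704 x [-195.8  -67.3]
-200 39 z 101.2 y [-13.4  26.3]
-185 51 z 101.4 y [-17.1  26.1]
-170 60 z 101.1 y [-22.3  25.3]
-155 72 z 101.1 y [-29.6  32.7]
-140 76 z 100.9 y [-27.9  26. ]
-125 80 z 101.0 y [-27.8  26.7]
-110 78 z 101.0 y [-28.   26.3]
-95 85 z 101.0 y [-27.3  26.8]
-80 163 z 98.6 y [-27.1  27.6]
side 371 x [-136.4  -51.1]
-150 84 z 36.4 y [-28.3  27.3]
-120 142 z 36.5 y [-27.9  26. ]
-90 108 z 36.4 y [-28.2  27.5]
-60 37 z 36.2 y [-28.   26.7]
```

Call:
{"op": "arm_command", "data": {"rows": [[[0, 0, 0.07], 0.001], [[0, 0, 0.07], 0], [[0, 0, 0.05], 0], [[0, 0, 0.008], 0], [[0, 0, 0], 0]]}}

```text
t: 23.5
eef_pos: [563.3, 113.6, 22.6]
tcp_rot: [-3.141, -0.0, 1.827]
ft_force: [0.2, -0.5, -0.2]
opening: 0.587
grip_force: 30.0
```

Call:
{"op": "arm_command", "data": {"rows": [[[0, 0, 0.004], 0], [[0, 0, 0.004], 0], [[0, 0, 0], 0], [[0, 0, 0], 0], [[0, 0, 0], 0]]}}

```text
t: 24.0
eef_pos: [563.4, 114.1, 20.9]
tcp_rot: [3.141, -0.0, 1.827]
ft_force: [0.0, 0.5, -1.3]
opening: 0.583
grip_force: 30.0
```

Call:
{"op": "arm_command", "data": {"rows": [[[0, 0, 0.003], -0.001], [[0, 0, 0.003], 0], [[0, 0, 0.002], 0], [[0, 0, 0], 0], [[0, 0, 0], 0]]}}

```text
t: 24.5
eef_pos: [563.4, 114.0, 19.1]
tcp_rot: [3.141, 0.0, 1.83]
ft_force: [-0.8, -1.1, 6.0]
opening: 0.586
grip_force: 30.0
```

Call:
{"op": "arm_command", "data": {"rows": [[[0.03, 0, -0.001], 0], [[0.04, 0, 0], 0], [[0.04, 0, 0], 0], [[0.04, 0, 0], 0], [[0.02, 0, 0], 0]]}}

```text
t: 25.0
eef_pos: [552.9, 155.4, 19.3]
tcp_rot: [3.14, 0.001, 1.831]
ft_force: [2.2, -8.4, 5.8]
opening: 0.586
grip_force: 30.0
```

Call:
{"op": "arm_command", "data": {"rows": [[[0.04, 0, 0], 0], [[0.04, 0, 0], 0], [[0.04, 0, 0], 0], [[0.02, 0, 0], 0], [[0, 0, 0], 0]]}}

```text
t: 25.5
eef_pos: [543.5, 190.0, 19.3]
tcp_rot: [3.141, -0.0, 1.831]
ft_force: [0.2, 2.1, 6.4]
opening: 0.588
grip_force: 30.0
```

```bash
python3 - <<'E'
from h import *
st(); prof("side",41,56,-190,-50); prof("side",29,41,-190,-90,15)
E
```

```text
t 25.5 tcp [543.5 190.   19.3] yaw 1.8312 hol -81.6 -0.7 f [0.2 2.1 6.4] op 0.588 g 30.002152919769287
side 210 x [-119.6  -50.9]
-130 14 z 48.6 y [-28.4  19.7]
-115 52 z 48.8 y [-14.8  25.4]
-100 31 z 48.4 y [-19.9  25.3]
-85 40 z 49.0 y [-28.7  23.9]
-70 52 z 48.6 y [-28.6  25. ]
-55 21 z 48.9 y [-28.1  25.7]
side 9 x [-135.5 -120.4]
```

Call:
{"op": "arm_command", "data": {"rows": [[[0.03, 0, 0], 0], [[0.02, 0, 0], 0], [[0.01, 0, 0], 0], [[0.004, 0, 0], 0], [[0, 0, 0], 0]]}}

```text
t: 26.1
eef_pos: [539.6, 204.7, 19.3]
tcp_rot: [3.141, 0.0, 1.831]
ft_force: [1.1, -3.8, 5.8]
opening: 0.586
grip_force: 30.0
```

Call:
{"op": "arm_command", "data": {"rows": [[[0.004, 0, 0], 0], [[0.004, 0, 0], 0], [[0.002, 0, 0], 0], [[0, 0, 0], 0], [[0, 0, 0], 0]]}}

```text
t: 26.6
eef_pos: [539.0, 206.9, 19.3]
tcp_rot: [3.141, 0.001, 1.831]
ft_force: [1.3, -6.1, 6.6]
opening: 0.588
grip_force: 30.0
```

Call:
{"op": "arm_command", "data": {"rows": [[[0.003, 0, 0], 0], [[0.003, 0, 0], 0], [[0.003, 0, 0], 0], [[0, 0, 0], 0], [[0, 0, 0], 0]]}}

```text
t: 27.1
eef_pos: [538.7, 208.1, 19.3]
tcp_rot: [3.141, 0.002, 1.831]
ft_force: [3.5, -14.1, 5.9]
opening: 0.585
grip_force: 30.0
```

The force is 14 N and the packer is on the stops. I'll release and withdraw.

Call:
{"op": "arm_command", "data": {"rows": [[[-0.003, 0, 0], 0], [[0, 0, 0], 0], [[0, 0, 0], 0], [[0, 0, 0], 0], [[0, 0, 0], 0]], "claw": 0.85}}

```text
t: 27.6
eef_pos: [538.2, 208.5, 18.8]
tcp_rot: [-3.141, -0.0, 1.831]
ft_force: [-0.4, -0.3, -0.2]
opening: 0.844
grip_force: 0.0
```

Call:
{"op": "arm_command", "data": {"rows": [[[0, 0, 0], 0], [[0, 0, -0.04], 0], [[0, 0, -0.08], 0], [[0, 0, -0.16], 0], [[0, 0, -0.16], 0]]}}

```text
t: 28.1
eef_pos: [537.9, 208.2, 130.5]
tcp_rot: [-3.141, -0.0, 1.83]
ft_force: [0.1, -0.2, -0.2]
opening: 0.849
grip_force: 0.0
```

Call:
{"op": "arm_command", "data": {"rows": [[[-0.16, 0, 0], 0], [[-0.18, 0, 0], 0], [[-0.18, 0, 0], 0], [[-0.16, 0, 0], 0], [[-0.1, 0, 0], 0]]}}

```text
t: 28.6
eef_pos: [588.9, 17.2, 129.8]
tcp_rot: [3.141, 0.0, 1.829]
ft_force: [-0.1, 0.4, -0.7]
opening: 0.851
grip_force: 0.0
```

Call:
{"op": "arm_command", "data": {"rows": [[[0, 0, 0], 0], [[0, 0, 0], 0], [[0, 0, 0], 0], [[0, 0, 0], 0], [[0, 0, 0], 0]]}}

```text
t: 29.1
eef_pos: [588.2, 20.7, 129.1]
tcp_rot: [3.141, -0.0, 1.832]
ft_force: [1.0, 0.2, -0.6]
opening: 0.849
grip_force: 0.0
```

```bash
python3 - <<'E'
from h import *
st(); prof("side",41,56,-190,-50,20); prof("side",29,41,-190,-90,15); prof("side",19,28,-190,-130,20)
pic,P=cloud("side"); cv2.imwrite("pics/end.png",cv2.resize(pic[200:380,270:470],(640,576),interpolation=cv2.INTER_CUBIC)[:,:,::-1])
for n in("screw_box","near_bottle","block_plane"): print(n,[np.round(r["position"],1) for r in models.mark_of("side",n)[:1]])
E
```

```text
t 29.1 tcp [588.2  20.7 129.1] yaw 1.8318 hol -256.7 -0.4 f [ 1.   0.2 -0.6] op 0.849 g 0.0
side 176 x [-101.4  -50.6]
-110 35 z 48.0 y [-28.5   9.9]
-90 70 z 48.4 y [-28.8  25.5]
-70 71 z 48.3 y [-28.7  25.6]
side 100 x [-139.3  -93.7]
-145 30 z 36.0 y [-28.7  24.3]
-130 54 z 36.8 y [-28.3  24.9]
-115 12 z 35.8 y [-29.4 -24.3]
side 90 x [-173.1 -135.4]
-190 11 z 24.0 y [-25.5  21.8]
-170 68 z 24.6 y [-28.7  25.9]
-150 11 z 23.7 y [-29.5 -25.6]
screw_box [array([ 583.1, -187.9,   -0.6])]
near_bottle [array([527.2, 264.1,  -2.1])]
block_plane [array([ 462.1, -447.8,    3. ])]
```

View pics/end.png

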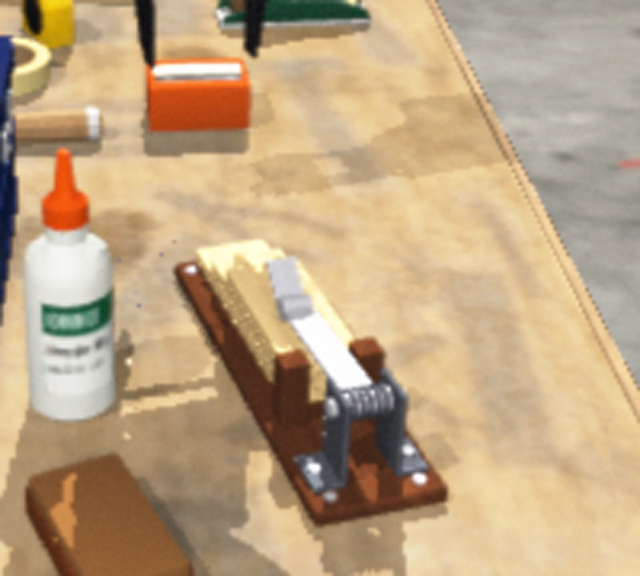

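All three packers are stacked under the arm, with the shoe at (295,300) px, and the bottle at (70,310) is where it was. I'll check the middle packer's tail edge more closely before handing in.

```bash
python3 - <<'E'
from h import *
pic,P=cloud("side"); d=P[...,:2]-H0; hx=d@HX; hy=d@HY; Z=P[...,2]
for nm,z0 in(("short",48.4),("mid",36.5),("long",24.5)):
    for y0 in(-20,-5,10):
        m=(abs(Z-z0)<1.5)&(hy>y0)&(hy<y0+12)&(hx<-60)&(hx>-200); print(nm,y0,m.sum(),np.sort(hx[m])[:4].round(1))
E
```

```text
short -20 40 [-100.1 -100.1  -98.9  -97. ]
short -5 13 [-97.9 -97.6 -97.5 -96.1]
short 10 4 [-69.  -65.  -61.4 -61.2]
mid -20 10 [-135.7 -134.6 -134.5 -129.6]
mid -5 15 [-137.3 -134.5 -134.4 -134.4]
mid 10 12 [-136.6 -135.  -134.3 -134.3]
long -20 16 [-175.  -172.2 -170.9 -170.2]
long -5 15 [-171.6 -170.4 -168.6 -168.1]
long 10 13 [-173.8 -172.1 -169.5 -167.1]
```

The tails are at about -100, -135 and -171, so all three packers are home. I'll hand in the job.

```bash
python3 -c "
from cell import env
print(env.job_done())"
```

```text
the job is handed in; nothing more can be done
None
```

Job handed in at about 29 s: both packers are in the holder, middle then short, and the camera shows all three packers flat, centred and within about 2 mm of the stops, with the bystanders not visibly moved; the judge returned no verdict.

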